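# Latch the blue thread cabinet on the leather bench

## Robot

A 6-joint arm with a two-finger parallel gripper is mounted at the origin on the work surface. World frame = base frame: x ahead of the robot, y to its left, z up, the work surface at z = 0. Lengths are in m, angles in rad, forces in N, time in s.
With the tool pointing down it reaches from about 0.275 to 0.825 m from the base axis. Payload 5.2 kg.
Tool frame: the origin (TCP) lies midway between the tips of the shut fingers; the grasp point (between the pads) lies 19 mm behind it; z points along the fingers, y is the direction in which the jaws open and shut (so a half turn about z gives the same grasp; the last joint's range is limited). The gripper opens to 93 mm and grips with 3 to 60 N. Pads are 15 mm wide; open, the fingers measure 128 mm over their backs; the gripper's body (75 mm by 188 mm) begins 65 mm behind the grasp point.
Start: joints at [-0.203, 0.259, 1.535, -0, 1.348, -0.203], TCP at [0.55, 0, 0.219] pointing down, gripper open.
Joint ranges: [-3.14, 3.14], [-0.91, 2.08], [0.19, 2.58], [-1.22, 4.36], [0.22, 2.71], [-3.12, 3.12]. Speed limits (rad/s): [2.57, 2.57, 3.14, 3.14, 3.14, 3.14].

## Interface

Orientations are given as a unit quaternion [w, x, y, z].
In Python, from rig import ctrl, vision gives the robot as it stands.
- The arm moves only by the tool servo_tool, never from a script. Its argument "increments" is a list of rows, each a list of 7 numbers: the shift along the tool's x, y, z in m, then the turn, a rotation vector about the tool's x, y, z in rad, then the opening, from 0 (shut) to 1 (fully open). In form: [[dx, dy, dz, wx, wy, wz, gripper], ...]. A call has 1 to 20 rows; each row is the pose to reach, as a shift and turn from the pose commanded when the call began, along the tool's axes at that moment; what a row does not reach only later rows make up. A row lasts 1/8 s, in which the tool goes at most 62.5 mm and 10.7 degrees, less where a joint would pass 70% of its speed; a pose out of reach is approached as far as the arm can. A call with a gripper value outside its range is refused whole. The fingers move at their own pace and stop on an object; "squeeze" is the grip in N (left out, the last holds). Time passes only in rows, so rows that repeat a pose let the fingers close. It gives the time, the measured TCP pose, the force and the opening at its end, in the units of the state.
- ctrl.get_state(): the state, without advancing time (a new reading comes with each control period).
- vision.snapshot(name): name is "scene" or "side" or "wrist"; returns the picture (420x560x3 uint8, red, green, blue); there is no depth.
- vision.camera_info(name): a dict with "K" (3x3 intrinsics, pixels), "rvec" (rotation vector, rad) and "tvec" (3), from world to camera coordinates, as OpenCV has them. Camera axes: x right, y down, z forward; pixel columns grow to the right and rows downward; lengths in m; the calibration is good to about 2 mm. A picture is of the moment at which its call begins: read the wrist's pose just before it. camera_info takes no time and is no camera call; for the wrist camera it gives the pose at the moment of the call.
- ctrl.finish_job(): hands the job in, once; it reports no verdict.
Trained networks look in the newest picture that a camera, given by its name, has taken for a name from the list of things; names that differ only in an ending like _2 or _b are one class to them, and where a whole thing is asked for, a point or a joint stands for the part that bears it (a point fixed in the world has none). Each returns a list of dicts, best first, with "score" (0 to 1); they miss things now and then, are a little off and sometimes report something else, mostly with a low value. They report only what shows in the picture. A call takes as long as a camera call.
- vision.silhouettes(camera, target): "mask" (420x560 bool, what is visible of it) and "bbox" ([left, top, right, bottom] in pixels, round what is visible of it).
The state is a dict: "time_s": time; "joint_positions": joint angles; "qvel": joint speeds; "tau": joint torques, N m; "tcp_pos": TCP position; "ee_rot": TCP orientation; "contact_force": force on the tool from outside, world axes, zero at the start; "torque": the same for the moment, N m; "gripper_width": finger opening in m.
Only numpy, scipy, OpenCV 4.12 (cv2) and the standard library are available. Lean on these libraries where they do the work, as an engineer would, in place of code of your own. Each camera call takes 0.05 s, during which the arm holds its last target. There are 200 camera calls.

## Task

The blue cabinet with the thread in it is done with for today: push its door fully shut until the latch snaps in, and leave it latched. Leave the orange cabinet's door open just as it stands; its rivets are still in use.

Things in the scene. Friction and masses are not known exactly. Their poses are not given: they have to be found in the camera images.
- blue_door (a joint): Angle (rad) of the blue door: 0 shut, growing as it opens, stop at 1.6. Grey cabinet 170 wide, 130 deep, 170 high with blue top and blue door (170 wide, 160 high, 14 thick, 0.6 kg), fixed to the bench. Light hinge friction; it stays where left. Over about the last 0.2 rad the latch resists with about 6 N at the plate until it snaps in; once latched the door has 0.015 rad of free play.
- blue_bolt (a joint): Travel (m) of the brass sprung latch bolt on the inside of the blue door, at its free edge: 0 fully out, up to about 0.009 as its bevel rides over the brass strike in the cabinet, and 0 again once it has snapped in behind. It also reads 0 while the door stands open.
- blue_plate (a point): Blue door. On the door's outer face, near its free edge: centre of the steel push plate (35 wide, 50 high), on its surface. Axes: x square into the door (push this way), y along the door from hinge to free edge, z up. The vertical hinge axis lies at x +16, y -140 mm from here; free edge at y +30, top edge of the door at z +30.
- orange_plate (a point): Orange door, to be left alone. On the door's outer face, near its free edge: centre of the steel push plate (35 wide, 50 high), on its surface. Axes: x square into the door (push this way), y along the door from hinge to free edge, z up. Its cabinet is like the blue one but with orange top and door, and may stand on either side of it.

How it is judged:
At the end, for the whole second after the job is handed in: The blue door is shut to within 0.035 rad (about 5 mm at the plate) and at rest, with its latch bolt sprung out again to within 3 mm behind the strike; the orange door's push plate is within 30 mm of where it stood (value of joint blue_door below 0.035 rad and value of joint blue_bolt below 0.003 m and velocity of joint blue_door below 0.05 rad/s and distance of orange_plate from where it was at the start of the episode below 0.03 m); the robot touches nothing.
It fails at once if the orange cabinet's door is moved by more than 30 mm at its push plate (distance of orange_plate from where it was at the start of the episode above 0.03 m).
It also fails if it takes over 35 s, if anything falls off the work surface, if the arm or the gripper's body presses on something with over 40 N, if the wrist force passes 120 N, or if a joint passes its speed limit or range.

## Working session

There is one attempt and no reset: what is moved stays moved. The work goes in short steps, Python scripts to look and compute and a tool call to move; the robot and the scene stay as the last step left them, time stands still between calls to the robot, and variables do not carry over. Pictures are saved under pics/ and viewed, about 8 in all and at most 12, crops included, and the job is handed in when it is done.

Besides the shell and the picture viewer there is one more tool, called after ">>>" as name([rows], argument=value, ...), one row to a line, values as JSON. servo_tool: Moves the arm, as the interface text tells. Its arguments: {"type":"object","properties":{"increments":{"type":"array","items":{"type":"array","items":{"type":"number"}}},"squeeze":{"type":"number"}},"required":["increments"]}

```bash
mkdir -p pics
python3 - <<'E'
from rig import ctrl, vision
import cv2,numpy as np
for n in ("scene","side"):
    im=vision.snapshot(n); cv2.imwrite(f"pics/{n}0.png",im[:,:,::-1])
    for t in ("blue_plate","orange_plate","blue_door"):
        for d in vision.silhouettes(n,t)[:3]:
            print(n,t,round(d["score"],2),np.round(d["bbox"],1),d["mask"].sum())
    ci=vision.camera_info(n); R=cv2.Rodrigues(np.array(ci["rvec"],float))[0]
    print(n,"cam pos",(-R.T@np.array(ci["tvec"]).ravel()).round(3),"fwd",R[2].round(3))
print(ctrl.get_state())
E
```

```text
scene blue_plate 0.56 [328.  194.8 408.7 258.9] 3803
scene orange_plate 0.87 [167.6 191.6 244.2 269.5] 3925
scene blue_door 0.58 [328.4 196.4 406.5 256. ] 3684
scene cam pos [1.299 0.097 0.956] fwd [-0.68  -0.086 -0.728]
side orange_plate 0.75 [208.5 217.6 252.3 330.3] 2396
side blue_door 0.96 [315.5 154.8 358.4 245. ] 2018
side cam pos [ 1.228 -0.616  0.841] fwd [-0.611  0.513 -0.603]
{'time_s': 0.4, 'joint_positions': array([-2.02803278e-01,  2.58706467e-01,  1.53515224e+00, -9.70456474e-07,
        1.34800742e+00, -2.02801973e-01]), 'qvel': array([-7.53314969e-04, -5.75296452e-05, -3.89492897e-05, -6.71834266e-04,
        2.61302829e-04,  6.38710880e-04]), 'tau': array([-1.59074825e-03, -4.36721456e+01, -2.83928615e+01,  7.18694902e-02,
        3.41150793e-02, -3.52246957e-05]), 'tcp_pos': array([5.49923941e-01, 3.69594999e-05, 2.18534185e-01]), 'ee_rot': array([-1.13920769e-04,  7.07107160e-01,  7.07106389e-01, -7.56273281e-05]), 'contact_force': array([ 0.2780481 , -0.47010226, -2.16253823]), 'torque': array([-0.02296143, -0.02981738,  0.04452958]), 'gripper_width': 0.09312081817052881}
```

View pics/scene0.png

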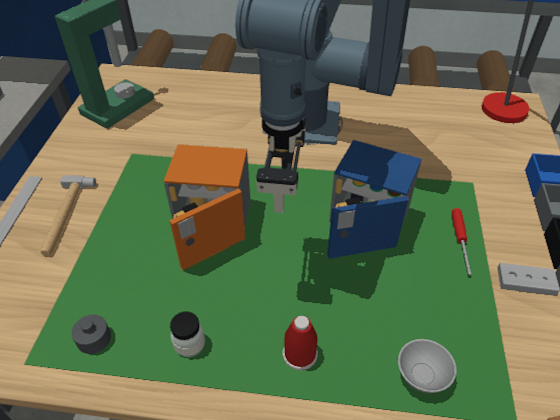

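View pics/side0.png

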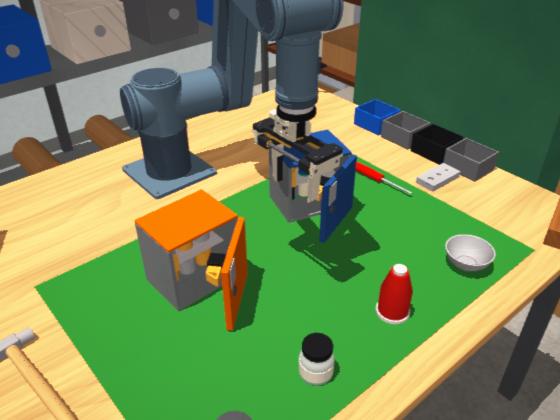

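The scene picture shows the orange cabinet on the left (-y) and the blue one on the right (+y). The blue door is ajar, with its hinge on the right. Its top edge runs from about (331,212) to (407,198), and the plate is near (346,217). In the side view, the blue door's free edge faces the camera. Next I'll enlarge the blue area and get metric positions.

```bash
cat > h.py <<'E'
import cv2,numpy as np
from rig import vision
def ray(cam,uv,z):
    ci=vision.camera_info(cam);R=cv2.Rodrigues(np.array(ci["rvec"],float))[0];c=-R.T@np.array(ci["tvec"]).ravel()
    d=R.T@np.linalg.inv(ci["K"])@np.array([*uv,1.]);return c+d*(z-c[2])/d[2]
def proj(cam,P):
    ci=vision.camera_info(cam);return cv2.projectPoints(np.array(P,float).reshape(-1,3),np.array(ci["rvec"],float),np.array(ci["tvec"],float),np.array(ci["K"],float),None)[0].reshape(-1,2)
E
python3 - <<'E'
from h import *
im=cv2.imread("pics/scene0.png"); c=cv2.resize(im[135:270,310:440],None,fx=5,fy=5,interpolation=cv2.INTER_CUBIC)[:600*5]
c=cv2.resize(im[140:265,315:430],None,fx=4.8,fy=4.8,interpolation=cv2.INTER_CUBIC); cv2.imwrite("pics/crop.png",c)
for n,uv,z in [("top bl",(343,146),.17),("top br",(420,158),.17),("top fr",(410,188),.17),("top fl",(334,176),.17),("door free top",(331,212),.165),("door hinge top",(407,198),.165),("door free bot",(330,256),.005)]:
    print(n,ray("scene",uv,z).round(3))
E
```

```text
top bl [0.319 0.121 0.17 ]
top br [0.341 0.302 0.17 ]
top fr [0.447 0.274 0.17 ]
top fl [0.429 0.105 0.17 ]
door free top [0.538 0.106 0.165]
door hinge top [0.474 0.268 0.165]
door free bot [0.528 0.114 0.005]
```

View pics/crop.png

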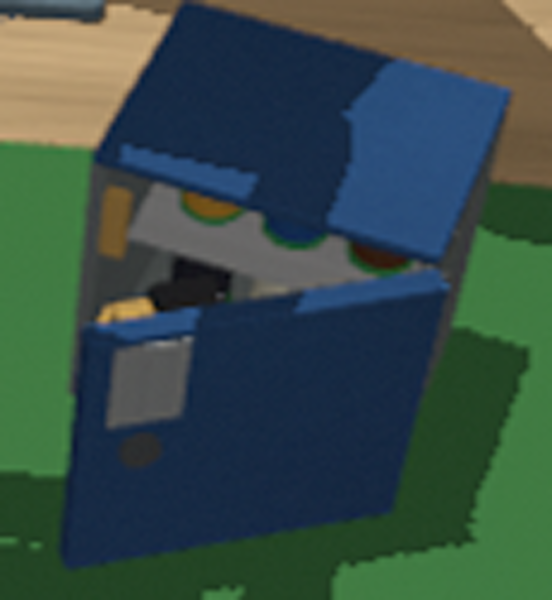

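The crop gives sharp corners. Scaled back to the full image, the plate centre is at about (346,220), the door's outer top corners at (333,212) and (408,200), and the bottom free corner at (328,258). I'll fit the cabinet's yaw and the door angle to these.

```bash
cat > fit.py <<'E'
from h import *
from scipy.optimize import least_squares
px=np.array([[85,345],[447,290],[62,567],[393,515],[150,384],[182,2],[510,92],[440,260],[97,158]])/4.8+[315,140]
# n = into cabinet, t = hinge->free edge. psi: yaw of n for the shut door
def fr(a):
    n=np.array([np.cos(a),np.sin(a),0]); return n,np.array([n[1],-n[0],0])*sgn
sgn=-1
def pts(p):
    hx,hy,psi,th,zt=p; H=np.array([hx,hy,0]); n,t=fr(psi+S*th); Z=np.array([0,0,1.])
    d=[H-.016*n+y*t+z*Z for y,z in ((.17,zt),(0,zt),(.17,zt-.16),(0,zt-.16),(.14,zt-.03))]
    n,t=fr(psi)
    return np.array(d+[H+x*n+y*t+.17*Z for x,y in ((.13,.17),(.13,0),(0,0),(0,.17))])
if __name__=="__main__":
  for sgn in (1,-1):
    for S in (1,-1):
      r=least_squares(lambda p:(proj("scene",pts(p))-px).ravel(),[.45,.27,np.pi,.4,.165])
      print(sgn,S,r.x.round(4),"rms",np.sqrt(2*r.cost/18).round(2)); 
      if r.cost<60:
        n,t=fr(r.x[2]+S*r.x[3]); print("plate",pts(r.x)[4].round(4),"n",n.round(3),"t",t.round(3)); n,t=fr(r.x[2]); print("shut n,t",n.round(3),t.round(3),"shut plate",(pts(r.x*[1,1,1,0,1])[4]).round(3)); print((proj("scene",pts(r.x))-px).round(1).tolist()); print("side px",proj("side",pts(r.x)).round(0).tolist())
E
python3 fit.py
```

```text
1 1 [ 0.3167  0.2954  6.2148  0.3723 -0.0311] rms 17.85
1 -1 [ 0.3167  0.2954  6.2147  5.9109 -0.0311] rms 17.85
-1 1 [0.4683 0.2663 2.8366 0.6292 0.1664] rms 0.55
plate [0.5281 0.1387 0.1364] n [-0.948 -0.319  0.   ] t [ 0.319 -0.948 -0.   ]
shut n,t [-0.954  0.3    0.   ] [-0.3   -0.954 -0.   ] shut plate [0.442 0.128 0.136]
[[0.5, -0.2], [0.9, 0.2], [0.3, 0.5], [0.1, 0.5], [-0.7, -0.7], [-0.1, -0.4], [0.3, -0.0], [0.0, 0.2], [-1.4, -0.4]]
side px [[327.0, 187.0], [359.0, 154.0], [324.0, 242.0], [354.0, 207.0], [333.0, 192.0], [269.0, 141.0], [329.0, 128.0], [353.0, 151.0], [290.0, 166.0]]
-1 -1 [ 0.4683  0.2663  2.8366 -0.6292  0.1664] rms 0.55
plate [0.5281 0.1387 0.1364] n [-0.948 -0.319  0.   ] t [ 0.319 -0.948 -0.   ]
shut n,t [-0.954  0.3    0.   ] [-0.3   -0.954 -0.   ] shut plate [0.442 0.128 0.136]
[[0.5, -0.2], [0.9, 0.2], [0.3, 0.5], [0.1, 0.5], [-0.7, -0.7], [-0.1, -0.4], [0.3, -0.0], [0.0, 0.2], [-1.4, -0.4]]
side px [[327.0, 187.0], [359.0, 154.0], [324.0, 242.0], [354.0, 207.0], [333.0, 192.0], [269.0, 141.0], [329.0, 128.0], [353.0, 151.0], [290.0, 166.0]]
```

The fit is good: 0.55 px rms, and the reprojection agrees with the side view. The door is open about 0.63 rad, with the plate at (0.528, 0.139, 0.136). I'll shut the fingers, turn the tool so its −x side faces square into the door, go about 70 mm in front of the plate and come down. The gripper body stays above 0.2 m, clear of the cabinet.

>>> servo_tool([
  [0.05,0.02,0,0,0,0.18,0],
  [0.1,0.045,0,0,0,0.36,0],
  [0.16,0.045,0,0,0,0.54,0],
  [0.16,0.045,0,0,0,0.72,0],
  [0.16,0.045,0,0,0,0.9,0],
  [0.16,0.045,0,0,0,1.08,0],
  [0.16,0.045,0,0,0,1.246,0],
  [0.16,0.045,0,0,0,1.246,0],
  [0.16,0.045,0.045,0,0,1.246,0],
  [0.16,0.045,0.09,0,0,1.246,0],
  [0.16,0.045,0.09,0,0,1.246,0],
  [0.16,0.045,0.09,0,0,1.246,0],
])

```text
time_s: 1.9
tcp_pos: [0.596, 0.1601, 0.1302]
ee_rot: [0.0, 0.987, 0.162, 0.001]
contact_force: [0.2, 0.6, -0.2]
gripper_width: 0.0007
```

Run:
```python
from h import *
from rig import ctrl
from scipy.spatial.transform import Rotation as Ro
s=ctrl.get_state(); q=s["ee_rot"]; R=Ro.from_quat([*q[1:],q[0]]).as_matrix()
print(s["time_s"],s["tcp_pos"].round(4),s["contact_force"].round(1),s["gripper_width"],s["joint_positions"].round(2)); print(R.round(3))
cv2.imwrite("pics/s1.png",cv2.resize(vision.snapshot("scene")[100:300,220:480],None,fx=2.5,fy=2.5)[:,:,::-1])
H=np.array([.4683,.2663]);psi=2.8366;p0=s["tcp_pos"]
# desired TCP: face (9 mm) on the door's outer face at plate y, door angle th
for th in (.63,.5,.4,.3,.2,.1,.05,0.,-.03):
    a=psi+th; n=np.array([np.cos(a),np.sin(a)]); t=np.array([-n[1],n[0]])
    P=H-(.016+.0075)*n+.14*t; ax=a-np.pi; yaw0=np.arctan2(R[1,0],R[0,0])
    d=R.T@np.array([*(P-p0[:2]),0]); print(th,P.round(4),"shift",d.round(4),"turn z",round(yaw0-ax,3))
```

```text
1.9 [0.596  0.1601 0.1302] [ 0.2  0.6 -0.2] 0.0006540074978482433 [ 0.08  0.44  1.49 -0.    1.21  1.33]
[[ 0.947  0.321  0.002]
 [ 0.321 -0.947  0.   ]
 [ 0.002  0.    -1.   ]]
0.63 [0.5353 0.1411] shift [-0.0636 -0.0015 -0.0001] turn z 0.001
0.5 [0.5185 0.1335] shift [-0.082   0.0003 -0.0002] turn z 0.131
0.4 [0.505  0.1292] shift [-0.0962  0.0001 -0.0002] turn z 0.231
0.3 [0.4911 0.1262] shift [-0.1103 -0.0015 -0.0002] turn z 0.331
0.2 [0.477  0.1246] shift [-0.1241 -0.0045 -0.0002] turn z 0.431
0.1 [0.4628 0.1244] shift [-0.1376 -0.0089 -0.0003] turn z 0.531
0.05 [0.4557 0.1249] shift [-0.1442 -0.0116 -0.0003] turn z 0.581
0.0 [0.4487 0.1257] shift [-0.1506 -0.0147 -0.0003] turn z 0.631
-0.03 [0.4445 0.1264] shift [-0.1544 -0.0166 -0.0003] turn z 0.661
```

View pics/s1.png

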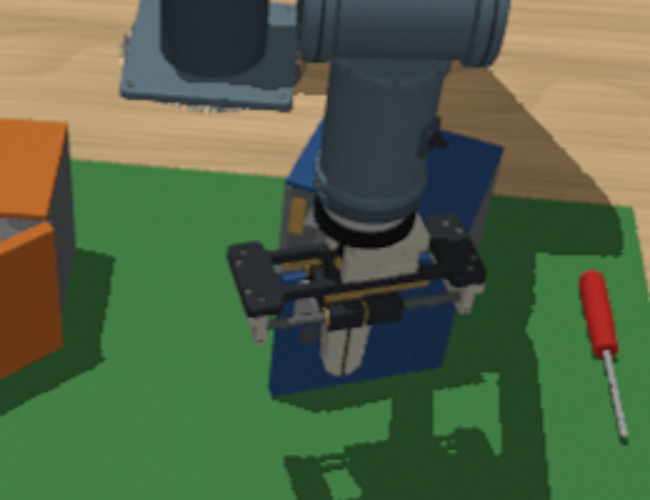

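The shut fingers are down in front of the door, at about crop (342,350), with the door unmoved behind them. The orange door is clear on the left. Now I'll push along the door's arc, stopping at about 0.25 rad to check the force.

>>> servo_tool([
  [-0.025,0,0,0,0,0,0],
  [-0.045,0,0,0,0,0,0],
  [-0.055,0,0,0,0,0,0],
  [-0.064,-0.001,0,0,0,0,0],
  [-0.073,0,0,0,0,0.06,0],
  [-0.082,0,0,0,0,0.13,0],
  [-0.089,0,0,0,0,0.18,0],
  [-0.096,0,0,0,0,0.23,0],
  [-0.103,-0.001,0,0,0,0.28,0],
  [-0.11,-0.0015,0,0,0,0.33,0],
  [-0.117,-0.003,0,0,0,0.38,0],
  [-0.117,-0.003,0,0,0,0.38,0],
])

```text
time_s: 3.45
tcp_pos: [0.4834, 0.1256, 0.1292]
ee_rot: [-0.0, 1.0, -0.027, 0.0]
contact_force: [0.4, -0.4, 0.0]
gripper_width: 0.0003
```

>>> servo_tool([
  [-0.007,0.001,0,0,0,0.05,0],
  [-0.014,0.0015,0,0,0,0.1,0],
  [-0.018,0.002,0,0,0,0.125,0],
  [-0.021,0.002,0,0,0,0.15,0],
  [-0.0245,0.002,0,0,0,0.175,0],
  [-0.028,0.002,0,0,0,0.2,0],
  [-0.0315,0.002,0,0,0,0.225,0],
  [-0.0315,0.002,0,0,0,0.225,0],
])

```text
time_s: 4.45
tcp_pos: [0.4514, 0.1254, 0.1288]
ee_rot: [-0.0, 0.99, -0.139, -0.0]
contact_force: [1.1, -0.3, 1.3]
gripper_width: 0.0008
```

>>> servo_tool([
  [-0.002,0,0,0,0,0.012,0],
  [-0.004,0,0,0,0,0.025,0],
  [-0.004,0,0,0,0,0.025,0],
])

```text
time_s: 4.82
tcp_pos: [0.451, 0.1252, 0.129]
ee_rot: [0.0, 0.988, -0.152, 0.003]
contact_force: [11.4, -3.6, -8.0]
gripper_width: 0.0004
```

>>> servo_tool([
  [-0.002,0,0,0,0,0,0],
  [-0.004,0,0,0,0,0,0],
  [-0.004,0,0,0,0,0,0],
])

```text
time_s: 5.2
tcp_pos: [0.4512, 0.1253, 0.1291]
ee_rot: [0.001, 0.988, -0.152, 0.007]
contact_force: [23.5, -7.8, -18.1]
gripper_width: 0.0006
```

Run:
```python
from h import *
from rig import ctrl
s=ctrl.get_state(); print(s["time_s"],s["tcp_pos"].round(4),s["contact_force"].round(1))
```

```text
5.2 [0.4512 0.1253 0.1291] [ 23.5  -7.8 -18.1]
```

The push meets a hard stop: 25 N in the push direction with no motion, well above the 6 N latch. The TCP sits within about 2.5 mm of the predicted shut position. I'll back off square and lift.

>>> servo_tool([
  [0.01,0,0,0,0,0,0],
  [0.03,0,0,0,0,0,0],
  [0.08,0,0,0,0,0,0],
  [0.13,0,0,0,0,0,0],
  [0.15,0,-0.05,0,0,0,0],
  [0.15,0,-0.11,0,0,0,0],
  [0.15,0.05,-0.12,0,0,0,0],
  [0.15,0.1,-0.12,0,0,0,0],
  [0.15,0.1,-0.12,0,0,0,0],
])

```text
time_s: 6.32
tcp_pos: [0.5555, -0.0153, 0.2485]
ee_rot: [0.0, 0.988, -0.154, -0.001]
contact_force: [0.1, -0.3, 0.3]
gripper_width: 0.0004
```

Run:
```python
from h import *
from rig import ctrl
s=ctrl.get_state(); print(s["time_s"],s["tcp_pos"].round(4),s["contact_force"].round(1))
a=vision.snapshot("scene"); b=vision.snapshot("side")
cv2.imwrite("pics/f1.png",cv2.resize(a[120:280,150:450],None,fx=2.6,fy=2.6)[:,:,::-1])
cv2.imwrite("pics/f2.png",cv2.resize(b[110:260,220:400],None,fx=4,fy=4)[:,:,::-1])
from fit import pts
import fit; fit.S=1
for th in (0,.2):
    p=pts([.4683,.2663,2.8366,th,.1664])
    print(th,"f1",((proj("scene",p[:5])-[150,120])*2.6).round(0).tolist(),"f2",((proj("side",p[:5])-[220,110])*4).round(0).tolist())
for n in ("scene","side"):
    for d in vision.silhouettes(n,"orange_plate")[:1]: print(n,d["score"],np.round(d["bbox"],1))
```

```text
6.325 [ 0.5555 -0.0153  0.2485] [ 0.1 -0.3  0.3]
0 f1 [[471.0, 151.0], [661.0, 209.0], [459.0, 274.0], [631.0, 331.0], [500.0, 185.0]] f2 [[291.0, 241.0], [544.0, 181.0], [288.0, 455.0], [524.0, 392.0], [336.0, 272.0]]
0.2 f1 [[464.0, 177.0], [665.0, 210.0], [453.0, 300.0], [635.0, 332.0], [496.0, 208.0]] f2 [[325.0, 267.0], [548.0, 180.0], [320.0, 483.0], [528.0, 391.0], [365.0, 293.0]]
scene 0.77 [169.2 190.9 245.  268.9]
side 0.62 [205.7 216.  250.4 328.6]
```

View pics/f1.png

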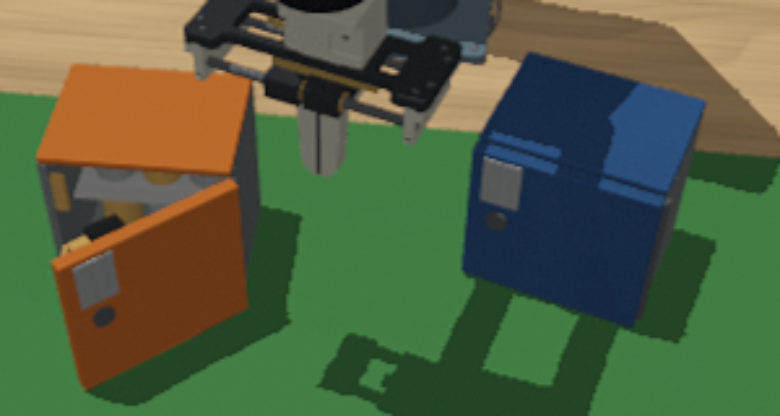

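View pics/f2.png

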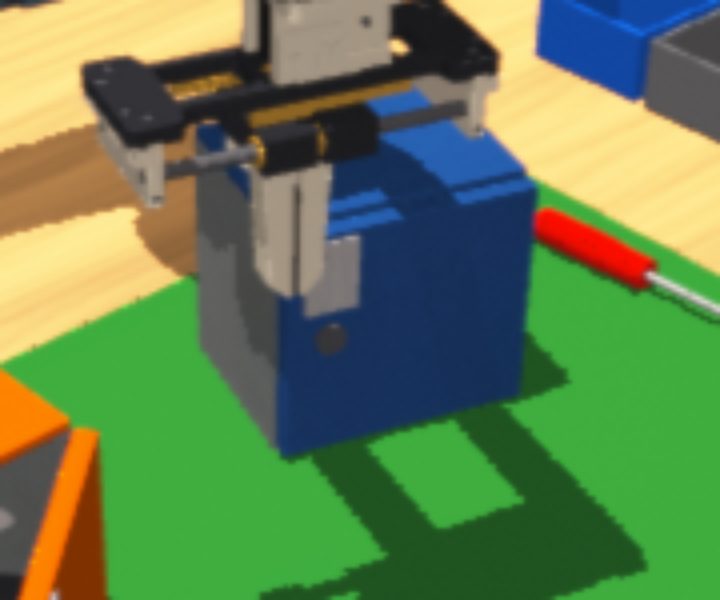

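Both views show the blue door flush with its cabinet. Its bottom free corner is at crop (463,273), against (459,274) predicted for 0 rad and (453,300) for 0.2 rad. The orange door stands open as before, and the gripper is clear with about 0 N. Handing in.

```bash
python3 -c "
from rig import ctrl
print(ctrl.finish_job()); print(ctrl.get_state()['time_s'])"
```

```text
the job is handed in; nothing more can be done
None
the job is handed in; nothing more can be done
```

The blue door is pushed shut, and all checks suggest it is latched. I pushed it at its steel plate with the shut fingers, following its arc from about 0.63 rad open, then withdrew. The job was handed in at about 6.6 s of the 35 s allowed.

- **Shut:** The push ended on a rigid stop at about 25 N in the push direction, well above the latch's 6 N. After I let go, both camera views showed the door flush; from the scene image I put it at 0 ± 0.015 rad.
- **Latch:** I inferred this from the hard stop and the door staying put. The bolt is inside and could not be seen, and I did not notice a separate snap in the force readings.
- **Small disagreement:** The hand stopped about 2.5 mm short of the shut position I had calculated. That is about what the uncertain finger thickness and slight tool tilt would explain.
- **Orange door:** It was never approached. It looks unchanged in the scene view, and its detected outline moved 1–3 px, which I take as detector noise.
- **Contact:** The gripper ended in free air, with the force reading about 0 N.

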